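# Turn the box lid over on the turning ramp and close the box

### The arm

A 6-joint arm with a two-finger parallel gripper is mounted at the origin on the work surface. World frame = base frame: x ahead of the robot, y to its left, z up, the work surface at z = 0. Lengths are in mm, angles in degrees, forces in N, time in s.
With the tool pointing down it reaches from about 300 to 850 mm from the base axis. Payload 4.2 kg.
Tool frame: the origin (TCP) lies at the very end of the fingers, on their centre line; the grasp point (between the pads) lies 19 mm behind it; x points along the fingers, z is the direction in which the jaws open and shut, and the axes are right-handed (so a half turn about x gives the same grasp; the last joint's range is limited). The gripper opens to 91 mm and grips with 3 to 60 N. Pads are 32 mm wide; open, the fingers measure 118 mm over their backs; the gripper's body (76 mm by 178 mm) begins 60 mm behind the grasp point.
Start: joints at [-78.037, 18.312, 89.639, -0, 72.044, -1.146], TCP at [130.417, -560.031, 213.976] pointing down, gripper open.
Joint ranges: [-177.97, 177.97], [-48.28, 115.42], [12.27, 149.76], [-77.06, 257.06], [2.81, 150.46], [-146.56, 146.56]. Speed limits (degrees/s): [147.25, 147.25, 180, 180, 180, 180].

### API

Orientations are given as [roll, pitch, yaw] about the fixed x, y, z axes, in that order (R = Rz(yaw) Ry(pitch) Rx(roll)).
In Python, from workcell import state, grab_frame, camera_info, env, search_frame, place_of gives the robot as it stands.
- The arm moves only by the tool drive_tool, never from a script. Its argument "plan" is a list of rows, each a list of 7 numbers: the turn, a rotation vector about the world's x, y, z in degrees, then the shift along the world's x, y, z in mm, then the finger opening in mm, from 0 to 91.2. In form: [[wx, wy, wz, dx, dy, dz, jaw], ...]. A call has 1 to 10 rows; each row is the pose to reach, as a shift and turn from the pose measured when the call began; what a row does not reach only later rows make up. A row lasts 1/8 s, in which the tool goes at most 62.5 mm and 10.7 degrees, less where a joint would pass 70% of its speed; a pose out of reach is approached as far as the arm can. A call with a gripper value outside its range is refused whole. The fingers move at their own pace and stop on an object; "grip_force" is the grip in N (left out, the last holds). Time passes only in rows, so rows that repeat a pose let the fingers close. It gives the time, the measured TCP pose, the force and the opening at its end, in the units of the state.
- state(): the state, without advancing time (a new reading comes with each control period).
- grab_frame(name): name is "side" or "top" or "wrist"; returns the picture (384x512x3 uint8, red, green, blue); there is no depth.
- camera_info(name): a dict with "intrinsics" (3x3 intrinsics, pixels), "origin" and "orientation" of the camera in the world; the wrist camera has in their place "hand_eye" (4x4, takes a point from camera to tool coordinates, whose origin is the TCP and whose axes are the tool frame's). Camera axes: x right, y down, z forward; pixel columns grow to the right and rows downward; lengths in mm; the calibration is good to about 2 mm. The wrist camera is an equidistant fisheye: a pixel r from the principal point sees the ray r / f radians off the axis. A picture is of the moment at which its call begins: read the wrist's pose just before it. camera_info takes no time and is no camera call.
- env.job_done(): hands the job in, once; it reports no verdict.
Trained networks look in the newest picture that a camera, given by its name, has taken for a name from the list of things; names that differ only in an ending like _2 or _b are one class to them, and where a whole thing is asked for, a point or a joint stands for the part that bears it (a point fixed in the world has none). Each returns a list of dicts, best first, with "p" (0 to 1); they miss things now and then, are a little off and sometimes report something else, mostly with a low value. They report only what shows in the picture. A call takes as long as a camera call. They do not tell look-alikes from the thing itself.
- search_frame(camera, label): "rect" ([left, top, right, bottom] as shares, 0 to 1, of the picture: columns of its width, rows of its height, round what is visible of it).
- place_of(camera, label): "location" ([column, row] as shares, 0 to 1, of the picture: columns of its width, rows of its height: a listed point, or the origin of a listed thing).
The state is a dict: "time_s": time; "qpos": joint angles; "qvel": joint speeds; "effort": joint torques, N m; "ee_pos": TCP position; "ee_rot": TCP orientation; "force": force on the tool from outside, world axes, zero at the start; "torque": the same for the moment, N m; "gripper_width": finger opening in mm.
Only numpy, scipy, OpenCV 4.12 (cv2) and the standard library are available. Lean on these libraries where they do the work, as an engineer would, in place of code of your own. Each camera call takes 0.05 s, during which the arm holds its last target. There are 200 camera calls.

### The job

The long white lid lies hollow side up. Stand it on end on the ledge of the turning ramp, hollow towards the ramp, and tip it over so that it falls down the ramp and comes to rest there by itself, hollow side down; then take it off the ramp and slip it fully down over the open white box, and let go. Leave the short lid and all the glassware where they are.

Things in the scene. Friction and masses are not known exactly. Their poses are not given: they have to be found in the camera images.
- lid_center (a point): Centre (half-way up) of the long lid, a loose white plastic shallow tray 126 (x) by 56 (y) by 22 mm (z), about 0.1 kg. Its z axis points out of the hollow side: up at the start, down on the box. Walls and plate 4 mm thick (hollow 118 x 48 mm, 18 mm deep). It lies flat on the bench at first; its two ends are alike.
- short_lid_center (a point): Centre of a similar but shorter loose white lid, 90 x 56 x 22 mm, also lying hollow side up. It belongs elsewhere: leave it alone.
- ramp: Fixed grey turning ramp, 120 mm wide (y). x points down the ramp, z up; origin on the bench straight below its ledge's back edge. Level ledge 98 mm above the bench, from x = 0 to 30 mm; from there a flat ramp falls at 34 degrees over 165 mm to its foot at x = 167 mm, 6 mm above the bench, where a stop plate 30 mm high ends it. Base plate 6 mm thick, x = -28 to 198 mm.
- ledge_back (a point): Middle of the ledge's back edge (98 mm up, axes as the ramp). A steel backrest rises here, 36 mm wide, 6 mm thick, 70 mm long, leaning back (-x) 18 degrees from vertical. A lid stood on end, plate against it, leans steadily, its top 50 mm above the backrest; pushed from behind its top to some 15 degrees past vertical it falls down the ramp, slides to the stop plate and lies flush, hollow down.
- box_top (a point): Centre of the open top of the fixed white box, 50 mm above the bench; the box is 110 mm (x axis) by 40 mm (y axis) with walls 3 mm thick, z up. The long lid slips over it, hollow side down, with 4 mm play on each side, until its plate rests on the box's rim: its centre is then 7 mm below this point. A rubber foot plate 124 x 52 x 4 mm lies under it.
- dropper_center (a point): Middle of the amber dropper bottle, 34 mm across, 85 mm high, loose among the lids.
- flask_center (a point): Middle of a glass conical flask, 72 mm across at the foot, 110 mm high, loose.
- cylinder_center (a point): Middle of a glass measuring cylinder with blue foot (68 mm across), 198 mm high, loose.
- jar_center (a point): Middle of a glass jar with white cap, 80 mm across, 120 mm high, loose.
- beaker_center (a point): Middle of a glass beaker, 72 mm across, 85 mm high, loose.
- dishes_center (a point): Middle of a stack of three glass dishes, 90 mm across, 44 mm high, loose.
Things that resemble listed ones, but are neither listed nor needed, are in the scene too. Leave any blue or orange look-alike of the part that bears lid_center alone.

How it is judged (in metres and radians):
On the way, in this order (a step that is already met when the one before it is completed fails the run):
1. the long lid stands on end on the ramp's ledge, hollow towards the ramp (x of lid_center in the frame of ramp between -0.05 and 0.045 m and y of lid_center in the frame of ramp between -0.045 and 0.045 m and z of lid_center in the frame of ramp between 0.14 and 0.18 m and angle between lid_center's own z axis and vertical between 1 and 2.1 rad and contact force between lid and ramp above 0.05 N), for 0.1 s.
2. the lid has come to rest on the ramp hollow side down, untouched by the robot (x of lid_center in the frame of ramp between 0.05 and 0.16 m and y of lid_center in the frame of ramp between -0.06 and 0.06 m and angle between lid_center's own z axis and vertical above 2.3 rad and contact force between lid and ramp above 0.05 N and linear speed of lid below 0.02 m/s and contact force between each of the fingers, the arm and lid below 0.05 N), for 0.2 s.
At the end, for the whole second after the job is handed in: The long lid is on the box, hollow side down, fully down (its centre at least 4.5 mm below the box's top), level within 4 degrees, centred within 9 mm, in line with the box and at rest (horizontal distance between lid_center and box_top below 0.009 m and z of lid_center in the frame of box_top below -0.0045 m and angle between lid_center's own z axis and vertical above 3.07 rad and angle between the x axis of lid_center and the x axis of box_top, either way round below 0.2 rad and linear speed of lid below 0.02 m/s and contact force between lid and box above 0.05 N); the robot touches nothing.
It fails at once if the short lid is pushed more than 30 mm away or turned over (distance of short_lid_center from where it was at the start of the episode above 0.03 m or angle between short_lid_center's own z axis and vertical above 0.5 rad).
It fails at once if a piece of glassware is pushed more than 40 mm away or tipped over (distance of any of dropper_center, flask_center, cylinder_center, jar_center, beaker_center, dishes_center from where it was at the start of the episode above 0.04 m or angle between any of dropper_center, flask_center, cylinder_center, jar_center, beaker_center, dishes_center's own z axis and vertical above 0.5 rad).
It also fails if it takes over 72 s, if anything falls off the work surface, if the arm or the gripper's body presses on something with over 40 N, if the wrist force passes 120 N, or if a joint passes its speed limit or range.

## Working session

There is one attempt and no reset: what is moved stays moved. The work goes in short steps, Python scripts to look and compute and a tool call to move; the robot and the scene stay as the last step left them, time stands still between calls to the robot, and variables do not carry over. Pictures are saved under pics/ and viewed, about 8 in all and at most 12, crops included, and the job is handed in when it is done.

Besides the shell and the picture viewer there is one more tool, called after "Call:" as name([rows], argument=value, ...), one row to a line, values as JSON. drive_tool: Moves the arm, as the interface text tells. Its arguments: {"type":"object","properties":{"plan":{"type":"array"},"grip_force":{"type":"number"}},"required":["plan"]}

```bash
mkdir -p pics; ls
python3 - <<'E'
from workcell import *
import cv2,numpy as np
print(state())
for n in("side","top","wrist"):
    print(n,camera_info(n))
    f=grab_frame(n); cv2.imwrite(f"pics/{n}0.png",f[:,:,::-1])
    for l in["lid_center","short_lid_center","ramp","ledge_back","box_top","dropper_center","flask_center","cylinder_center","jar_center","beaker_center","dishes_center"]:
        try: print(l,[(round(d["p"],2),np.round(np.array(d["location"])*[512,384],1).tolist()) for d in place_of(n,l)[:4]])
        except Exception as e: print(l,e)
E
```

```text
pics
{'time_s': 0.0, 'qpos': array([-7.80368624e+01,  1.83513421e+01,  8.97055932e+01, -4.94707048e-04,
        7.20425702e+01, -1.14587629e+00]), 'qvel': array([-0.03162395, -0.00335586,  0.11682216, -0.0023571 , -0.02499237,
        0.04555391]), 'effort': array([ 4.06133331e-03, -4.12456441e+01, -2.31970203e+01,  7.28143123e-02,
        4.56315349e-02, -1.39089866e-04]), 'ee_pos': array([ 130.30895233, -559.53417223,  213.12877428]), 'ee_rot': array([179.12494736,  89.90049341, 102.23411415]), 'force': array([0.27504312, 0.44237503, 0.23920651]), 'torque': array([ 0.0047238 , -0.02584368, -0.02608328]), 'gripper_width': 91.4067245793113}
side {'intrinsics': array([[356.47616529,   0.        , 259.74830073],
       [  0.        , 356.47616529, 194.67267919],
       [  0.        ,   0.        ,   1.        ]]), 'origin': array([ 48.08288644, 427.30518212, 739.95545196]), 'orientation': array([-133.23146453,    0.7873941 , -135.12457527])}
lid_center [(0.97, [408.2, 209.4]), (0.86, [360.9, 237.0]), (0.69, [256.4, 237.4]), (0.57, [264.8, 311.1])]
short_lid_center [(0.75, [333.3, 197.1
[... 1232 characters left out ...]
4,   0.        , 255.71542642],
       [  0.        , 297.31863964, 194.31524047],
       [  0.        ,   0.        ,   1.        ]]), 'hand_eye': array([[ 1.92773754e-04, -2.68329229e-01,  9.63327249e-01,
        -1.70348794e+02],
       [-9.18122616e-04, -9.63326908e-01, -2.68328950e-01,
         7.48727234e+01],
       [ 9.99999560e-01, -8.32725755e-04, -4.32063278e-04,
         8.05838745e-01],
       [ 0.00000000e+00,  0.00000000e+00,  0.00000000e+00,
         1.00000000e+00]])}
lid_center [(0.96, [35.6, 19.8]), (0.82, [129.1, 51.7])]
short_lid_center []
ramp []
ledge_back []
box_top []
dropper_center []
flask_center []
cylinder_center []
jar_center []
beaker_center []
dishes_center []
```

```bash
cat > h.py <<'E'
import numpy as np, cv2
from scipy.spatial.transform import Rotation as R
from workcell import *
def cam(n):
    c=camera_info(n); return c["intrinsics"],np.array(c["origin"]),R.from_euler("xyz",c["orientation"],degrees=True).as_matrix()
def onz(n,px,z):
    K,o,M=cam(n); d=M@np.linalg.inv(K)@np.array([px[0],px[1],1.]); return o+d*(z-o[2])/d[2]
def proj(n,P):
    K,o,M=cam(n); p=(np.atleast_2d(P)-o)@M; p=p@K.T; return p[:,:2]/p[:,2:]
def ray(n,px):
    K,o,M=cam(n); d=M@np.linalg.inv(K)@np.array([px[0],px[1],1.]); return o,d/np.linalg.norm(d)
def tri(rays):
    A=np.zeros((3,3));b=np.zeros(3)
    for o,d in rays:
        Q=np.eye(3)-np.outer(d,d);A+=Q;b+=Q@o
    P=np.linalg.solve(A,b);return P,[round(float(np.linalg.norm(np.cross(P-o,d))),1) for o,d in rays]
E
python3 - <<'E'
from h import *
a=cv2.imread("pics/top0.png");b=cv2.imread("pics/side0.png")
cv2.imwrite("pics/top0b.png",cv2.resize(a,(800,600),interpolation=cv2.INTER_CUBIC))
cv2.imwrite("pics/side0b.png",cv2.resize(b,(800,600),interpolation=cv2.INTER_CUBIC))
S=dict(lidA=((408.2,209.4),(379.2,293.0)),x2=((360.9,237),(309.4,279.6)),lidB=((256.4,237.4),(235.7,212.3)),lidC=((264.8,311.1),(195.5,267.5)),short=((333.3,197.1),(341.6,226.7)),ramp=((152.2,289.2),(142.1,188.2)),ledge=((142.4,269.6),(128.8,175.8)),box=((277.1,156.2),(331.8,150.1)),drop=((307.2,212.2),(290.8,229.7)),flask=((219.8,184.4),(255.4,143)),cyl=((171.3,169.7),(220.4,97.3)),jar=((302,135.9),(383.7,144.4)),beak=((200.2,356.6),(124.1,263.5)),dish=((338.7,157.1),(402.7,188.3)))
for k,(s,t) in S.items():
    P,r=tri([ray("side",s),ray("top",t)]);print(k,P.round(0),r)
E
```

```text
lidA [ 260. -358.   14.] [5.4, 5.4]
x2 [ 296. -174.   21.] [4.6, 4.6]
lidB [477.  23.  37.] [0.5, 0.5]
lidC [332. 137.  -4.] [2.3, 2.3]
short [ 441. -265.    5.] [1.2, 1.2]
ramp [549. 289.  17.] [2.1, 2.1]
ledge [564. 294.  89.] [4.7, 4.7]
box [ 640. -233.   70.] [1.6, 1.6]
drop [ 429. -122.   56.] [0.5, 0.5]
flask [665. -26.  68.] [5.8, 5.8]
cyl [771.  61. 115.] [1.0, 1.0]
jar [ 655. -371.   71.] [2.0, 2.0]
beak [341. 313.  42.] [2.2, 2.2]
dish [ 548. -442.    1.] [1.0, 1.0]
```

View pics/top0b.png

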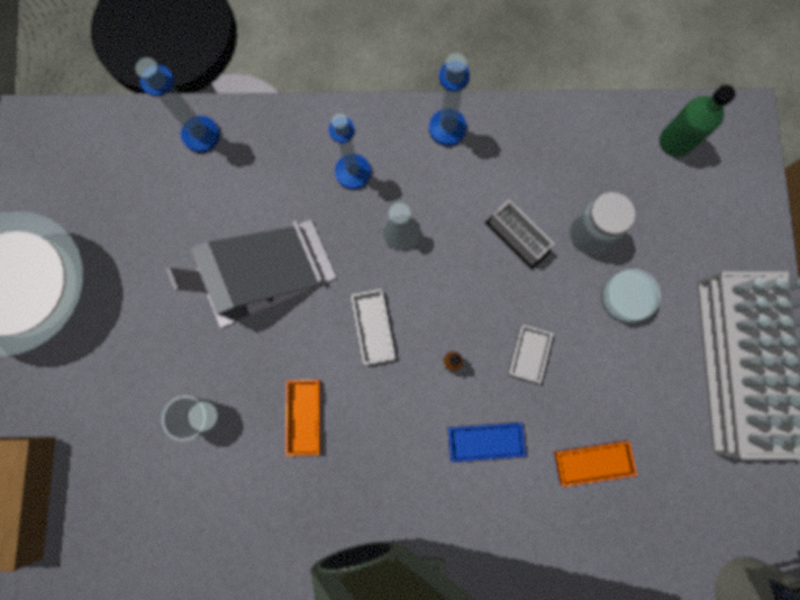

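View pics/side0b.png

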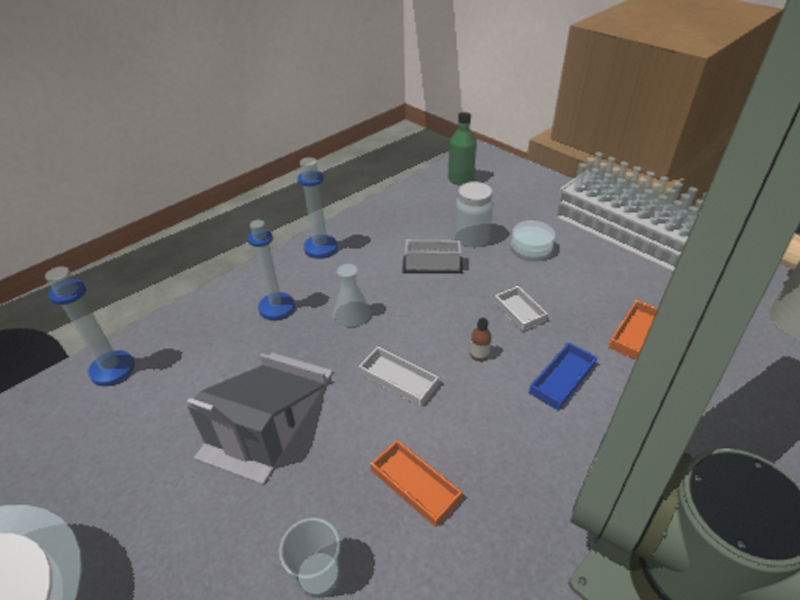

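Candidates (800x600 top view): the long white lid at (374,327), the short white lid at (532,354), orange lids at (304,418) and (595,463), and a blue one at (487,442). The box is at (521,233) and the ramp at (262,268), with its ledge on the left. I choose the lid at (374,327): it is white and longer than the other white one. Next I check it in close crops.

Run:
```python
from h import *
a=cv2.imread("pics/top0.png");b=cv2.imread("pics/side0.png")
def c(i,x,y,w=100,h=75):
    o=cv2.resize(i[y:y+h,x:x+w],(400,300),interpolation=cv2.INTER_CUBIC)
    for k in range(0,w,25): cv2.line(o,(k*4,0),(k*4,6),(0,255,255),1)
    for k in range(0,h,25): cv2.line(o,(0,k*4),(6,k*4),(0,255,255),1)
    return o
cv2.imwrite("pics/c1.png",np.vstack([np.hstack([c(a,104,137,116,87),c(a,215,180,60,45)]),np.hstack([c(b,112,220,116,87),c(a,302,120,60,45)])]))
for n,im,seed in(("top",a,(240,209)),("side",b,(256,239))):
    g=cv2.cvtColor(im,cv2.COLOR_BGR2HSV); m=((g[...,2]>135)&(g[...,1]<40)).astype(np.uint8)
    nn,l=cv2.connectedComponents(m); k=l[seed[1],seed[0]]
    if n=="top":
      for s in((240,209),(341,227)):
        k=l[s[1],s[0]]; pts=np.argwhere(l==k)[:,::-1].astype(np.float32); print(len(pts),k,pts.mean(0),cv2.minAreaRect(pts))
        box=cv2.boxPoints(cv2.minAreaRect(pts)); W=np.array([onz(n,p,22) for p in box]);print(W.round(0).tolist(),W.mean(0).round(1))
```

```text
827 21 [238.69287 209.34099] ((237.5980987548828, 208.3566131591797), (46.25642013549805, 21.3160400390625), 79.3803482055664)
[[548.0, 61.0, 22.0], [558.0, 3.0, 22.0], [433.0, -21.0, 22.0], [422.0, 36.0, 22.0]] [490.3  19.9  22. ]
586 27 [339.42493 226.74403] ((339.32354736328125, 225.70590209960938), (20.858062744140625, 33.22737503051758), 14.03624439239502)
[[405.0, -216.0, 22.0], [492.0, -241.0, 22.0], [478.0, -296.0, 22.0], [391.0, -270.0, 22.0]] [ 441.7 -255.7   22. ]
```

View pics/c1.png

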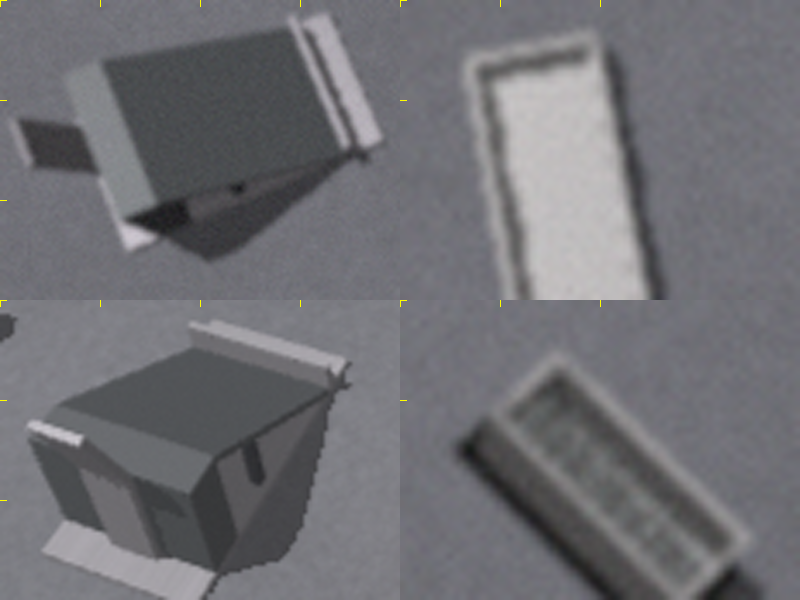

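The lid crop shows a white, hollow-up tray. Its rim fits 127 x 58 mm, so it is the long lid. The ramp corners and box rim are clear in the crops, so I fit their poses next.

Run:
```python
from h import *
from scipy.optimize import least_squares
T=lambda u,v:(104+u/3.448,137+v/3.448)
S=lambda u,v:(112+u/3.448,220+(v-300)/3.448)
F=[("top",T(68,75),(0,60,98)),("top",T(125,220),(0,-60,98)),("top",T(100,62),(30,60,98)),("top",T(160,198),(30,-60,98)),
("top",T(328,15),(198,60,6)),("top",T(382,140),(198,-60,6)),("top",T(125,250),(-28,-60,6)),
("side",S(190,492),(0,-60,98)),("side",S(213,457),(30,-60,98)),("side",S(55,405),(30,60,98)),("side",S(42,550),(-28,60,6)),("side",S(208,600),(-28,-60,6))]
def W(p,q): 
    c,s=np.cos(p[2]),np.sin(p[2]); return np.array([p[0]+c*q[0]-s*q[1],p[1]+s*q[0]+c*q[1],q[2]])
f=lambda p:np.concatenate([proj(n,W(p,q))[0]-u for n,u,q in F])
r=least_squares(f,[570,290,-1.3],loss="soft_l1",x_scale=[10,10,.1]);print(r.x,np.degrees(r.x[2]));print(f(r.x).reshape(-1,2).round(1).tolist())
B=lambda u,v:(302+u/6.667,120+(v)/6.667)
Q=[onz("top",B(*k),50)[:2] for k in((158,50),(350,240),(90,115))]
print("box",np.round(Q,0).tolist(),np.linalg.norm(Q[1]-Q[0]),np.linalg.norm(Q[2]-Q[0]),(Q[1]+Q[2])/2,np.degrees(np.arctan2(*(Q[1]-Q[0])[::-1])), onz("top",(331.8,150.1),50), onz("side",(277.1,156.2),50))
```

```text
[554.8134332  288.98242816  -1.15052327] -65.92012736630257
[[-1.4, 0.3], [-1.4, 0.0], [0.2, -0.6], [-0.6, 1.6], [0.3, -1.4], [0.9, -0.5], [0.9, 0.3], [0.2, 0.0], [0.8, -0.8], [0.7, -0.8], [-0.1, 0.2], [-3.8, 2.1]]
box [[709.0, -223.0], [628.0, -298.0], [682.0, -194.0]] 110.87294025512882 40.10246269433241 [ 654.70923676 -246.38502278] -137.3395462910807 [ 644.78955072 -237.59969      50.        ] [ 659.27768942 -251.54691986   50.        ]
```

Run:
```python
from h import *
Rz=lambda a:R.from_euler("z",a,degrees=True).as_matrix();Ry=lambda a:R.from_euler("y",a,degrees=True).as_matrix()
M=np.array([[0,0,-1],[0,1,0],[1,0,0.]]) # columns: tool x=z', y=y', z=-x'
s=state(); Rt=R.from_euler("xyz",s["ee_rot"],degrees=True).as_matrix();q=s["qpos"]
for s4 in(1,-1):
  print(np.abs(Rz(q[0])@Ry(q[1]+q[2])@Rz(s4*q[3])@Ry(q[4])@Rz(s4*q[5])@M-Rt).max())
def wrist(Rt,q1,q23):
    W=(Rz(q1)@Ry(q23)).T@Rt@M.T
    a,b,c=R.from_matrix(W).as_euler("ZYZ",degrees=True);
    return np.round([a,b,c],0)
def tool(x,y): return np.column_stack([x,y,np.cross(x,y)])
yaw=np.radians(-66);rx=np.array([np.cos(yaw),np.sin(yaw),0]);up=np.array([0,0,1.]);t=np.radians(18)
F=-(rx*np.cos(t)+up*np.sin(t));u=up*np.cos(t)-rx*np.sin(t)
for q1 in(0,5,10):
  print("stand cam up",wrist(tool(F,u),q1,110),"cam down",wrist(tool(F,-u),q1,110))
d=lambda a:np.array([np.cos(np.radians(a)),np.sin(np.radians(a)),0])
for ya in(11.2,191.2): print("pick tooly at",ya,wrist(tool(-up,d(ya)),2.3,110))
n=rx*np.sin(np.radians(34))+up*np.cos(np.radians(34));dn=rx*np.cos(np.radians(34))-up*np.sin(np.radians(34))
for sg in(1,-1): print("ramp pick tooly=",sg,"down-ramp",wrist(tool(-n,sg*dn),20,110),"box",[ (ya,wrist(tool(-up,d(ya)),-20,110)) for ya in(42.7,222.7)])
```

```text
2.220446049250313e-16
0.039048494612942825
stand cam up [ 64. 105. -27.] cam down [ 64. 105. 153.]
stand cam up [ 66. 101. -25.] cam down [ 66. 101. 155.]
stand cam up [ 68.  96. -23.] cam down [ 68.  96. 157.]
pick tooly at 11.2 [ 0. 70. 81.]
pick tooly at 191.2 [  0.  70. -99.]
ramp pick tooly= 1 down-ramp [ 35.  76. 165.] box [(42.7, array([-0., 70., 27.])), (222.7, array([   0.,   70., -153.]))]
ramp pick tooly= -1 down-ramp [ 35.  76. -15.] box [(42.7, array([-0., 70., 27.])), (222.7, array([   0.,   70., -153.]))]
```

Call:
drive_tool([
  [0, 0, -1, 375, 582, -20, 91],
  [0, 0, -1, 375, 582, -20, 91],
  [0, 0, -1, 375, 582, -20, 91],
  [0, 0, -1, 375, 582, -20, 91],
  [0, 0, -1, 375, 582, -20, 91],
  [0, 0, -1, 375, 582, -20, 91],
  [0, 0, -1, 375, 582, -20, 91],
  [0, 0, -1, 375, 582, -20, 91],
  [0, 0, -1, 375, 582, -20, 91],
  [0, 0, -1, 375, 582, -20, 91],
], grip_force=25)

```text
time_s: 3.05
ee_pos: [469.8, -32.9, 196.2]
ee_rot: [53.7, 89.9, -24.2]
force: [0.4, -0.0, -0.4]
gripper_width: 91.0
```

Call:
drive_tool([
  [0, 0, -1, 35, 56, -40, 91],
  [0, 0, -1, 35, 56, -40, 91],
  [0, 0, -1, 35, 56, -40, 91],
])

```text
time_s: 3.42
ee_pos: [504.4, 23.2, 155.6]
ee_rot: [-46.8, 89.9, -125.6]
force: [0.5, -0.3, -0.1]
gripper_width: 90.9
```

```bash
cat >> h.py <<'E'
def wpose():
    s=state(); T=np.eye(4);T[:3,:3]=R.from_euler("xyz",s["ee_rot"],degrees=True).as_matrix();T[:3,3]=s["ee_pos"];return T
def wray(T,px):
    c=camera_info("wrist");K=c["intrinsics"];C=T@np.array(c["hand_eye"])
    v=np.array([px[0]-K[0,2],px[1]-K[1,2]]);r=np.hypot(*v)/K[0,0];k=np.sin(r)/max(np.hypot(*v),1e-9)
    return C[:3,3],C[:3,:3]@np.array([v[0]*k,v[1]*k,np.cos(r)])
def wonz(T,px,z):
    o,d=wray(T,px);return o+d*(z-o[2])/d[2]
def wproj(T,P):
    c=camera_info("wrist");K=c["intrinsics"];C=T@np.array(c["hand_eye"])
    p=(np.atleast_2d(P)-C[:3,3])@C[:3,:3];rr=np.hypot(p[:,0],p[:,1]);th=np.arctan2(rr,p[:,2])
    return p[:,:2]/rr[:,None]*th[:,None]*K[0,0]+K[:2,2]
def snap(n,f):
    T=wpose();im=grab_frame(n);cv2.imwrite(f"pics/{f}.png",im[:,:,::-1]);return T,im
E
python3 - <<'E'
from h import *
T,im=snap("wrist","w1");print(T.round(2))
print([(d["p"],np.array(d["location"])*[512,384],wonz(T,np.array(d["location"])*[512,384],11).round(1)) for d in place_of("wrist","lid_center")])
E
```

```text
[[-0.0000e+00  9.8000e-01  1.9000e-01  5.0445e+02]
 [-0.0000e+00  1.9000e-01 -9.8000e-01  2.3220e+01]
 [-1.0000e+00 -0.0000e+00  0.0000e+00  1.5563e+02]
 [ 0.0000e+00  0.0000e+00  0.0000e+00  1.0000e+00]]
[(0.92, array([255.8976, 200.4096]), array([485. ,  18.3,  11. ]))]
```

View pics/w1.png

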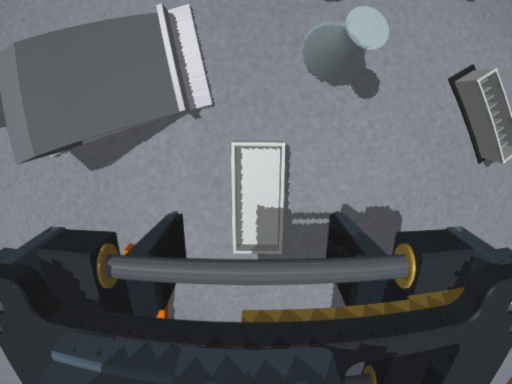

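The wrist view shows the white lid at (232,143)-(285,254), square between the jaws. The ramp is at upper left, with its base-plate edge at (190,5)-(212,105). I check both numerically.

Run:
```python
from h import *
T=wpose()
Q=np.array([wonz(T,p,22)[:2] for p in((232,143),(285,143),(285,254),(233,254))]);print("lid",Q.round(1).tolist(),Q.mean(0))
for p,z in(((190,5),6),((212,105),6),((15,45),98),((38,155),98),((20,162),98)):print(p,wonz(T,p,z).round(1))
c,s=np.cos(np.radians(-65.9)),np.sin(np.radians(-65.9))
for q in((198,60,6),(198,-60,6),(30,60,98),(30,-60,98),(0,-60,98)):
  P=np.array([554.8+c*q[0]-s*q[1],289+s*q[0]+c*q[1],q[2]]);print(q,P.round(1),wproj(T,P).round(1))
```

```text
lid [[544.1, 53.6], [554.6, 0.1], [431.6, -27.4], [420.3, 31.2]] [487.60771062  14.37215354]
(190, 5) [688.7 130.5   6. ]
(212, 105) [579.2  83.4   6. ]
(15, 45) [619.5 283.6  98. ]
(38, 155) [514.1 232.9  98. ]
(20, 162) [503.6 258.8  98. ]
(198, 60, 6) [690.4 132.8   6. ] [[188.4   3.5]]
(198, -60, 6) [580.9  83.8   6. ] [[211.9 103.4]]
(30, 60, 98) [621.8 286.1  98. ] [[13.9 42.8]]
(30, -60, 98) [512.3 237.1  98. ] [[ 34.9 156.3]]
(0, -60, 98) [500.  264.5  98. ] [[ 16.4 164.7]]
```

Call:
drive_tool([
  [0, 0, 0, -1, -3, -60, 91],
  [0, 0, 0, -1, -3, -115, 91],
  [0, 0, 0, -1, -3, -142, 91],
  [0, 0, 0, -1, -3, -152, 91],
  [0, 0, 0, -1, -3, -152, 91],
  [0, 0, 0, -1, -3, -152, 50],
  [0, 0, 0, -1, -3, -152, 50],
  [0, 0, 0, -1, -3, -152, 50],
  [0, 0, 0, -1, -3, -152, 50],
  [0, 0, 0, -1, -3, -152, 50],
], grip_force=25)

```text
time_s: 4.78
ee_pos: [503.7, 19.1, 5.2]
ee_rot: [53.7, 89.9, -25.2]
force: [-0.9, 0.7, 5.0]
gripper_width: 55.8
```

Call:
drive_tool([
  [0, 0, 0, 0, 0, 60, 50],
  [0, 0, 0, 0, 0, 120, 50],
  [0, 0, 0, 0, 0, 180, 50],
  [0, 0, 0, 0, 0, 200, 50],
  [0, 0, 0, 0, 0, 200, 50],
])

```text
time_s: 5.4
ee_pos: [504.5, 19.2, 206.5]
ee_rot: [68.7, 89.7, -10.2]
force: [0.7, 0.2, -1.5]
gripper_width: 55.9
```

```bash
cat >> h.py <<'E'
up=np.array([0,0,1.]);RY=np.radians(-66);rx=np.array([np.cos(RY),np.sin(RY),0]);RO=np.array([555,287,0.])
ry=np.cross(up,rx)
def tool(x,y): return np.column_stack([x,y,np.cross(x,y)])
def goto(P,Rt):
    T=wpose();print("turn",R.from_matrix(Rt@T[:3,:3].T).as_rotvec(degrees=True).round(1),"shift",(np.array(P)-T[:3,3]).round(1),"at",T[:3,3].round(1))
def ramp(x,y,z): return RO+rx*x+ry*y+up*z
E
python3 - <<'E'
from h import *
t=np.radians(18);F=-(rx*np.cos(t)+up*np.sin(t));u=up*np.cos(t)-rx*np.sin(t)
goto(ramp(44,0,205),tool(F,u)); s=state();print(s["gripper_width"],s["force"],s["qpos"].round(0))
T,im=snap("wrist","w2")
E
```

```text
turn [ 71.9 -37.2  87.7] shift [ 68.4 227.7  -1.5] at [504.5  19.2 206.5]
55.871985143806654 [ 0.70274843  0.24552037 -1.53725947] [ 1. 12. 99. -0. 68. 80.]
```

View pics/w2.png

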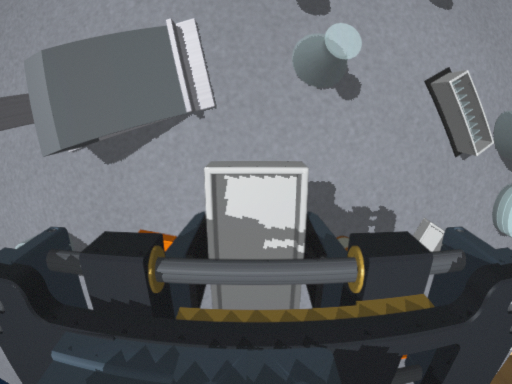

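Call:
drive_tool([
  [6, -3.1, 7.3, 6, 19, 30, 50],
  [12, -6.2, 14.6, 11, 38, 35, 50],
  [18, -9.3, 21.9, 17, 57, 35, 50],
  [24, -12.4, 29.2, 23, 76, 35, 50],
  [30, -15.5, 36.5, 28, 95, 35, 50],
  [36, -18.6, 43.8, 34, 114, 35, 50],
  [42, -21.7, 51.1, 40, 133, 35, 50],
  [48, -24.8, 58.4, 45, 152, 35, 50],
  [54, -27.9, 65.7, 51, 171, 35, 50],
  [60, -31, 73, 57, 190, 35, 50],
])

```text
time_s: 6.7
ee_pos: [559.9, 209.2, 237.2]
ee_rot: [100.8, 27.3, 103.7]
force: [-0.3, 0.1, 0.0]
gripper_width: 55.7
```

Run:
```python
from h import *
t=np.radians(18);F=-(rx*np.cos(t)+up*np.sin(t));u=up*np.cos(t)-rx*np.sin(t)
goto(ramp(44,0,205),tool(F,u)); s=state();print(s["gripper_width"],s["force"],s["qpos"].round(0))
from scipy.optimize import brentq
T=np.eye(4);  # tool frame
f=lambda y:wproj(T,[-16.8,y,0])[0,1]-163
print("u end at tool y",brentq(f,10,90))
```

```text
turn [12.  -6.4 14.4] shift [ 13.   37.6 -32.2] at [559.9 209.2 237.2]
55.65169031779784 [-0.29623178  0.07774866  0.00387399] [ -8.  31.  93.  55.  91. -29.]
u end at tool y 48.95809212262439
```

Call:
drive_tool([
  [6, -3.2, 7.2, 6, 18, 0, 50],
  [12, -6.4, 14.4, 13, 37, -15, 50],
  [12, -6.4, 14.4, 13, 37, -32, 50],
  [12, -6.4, 14.4, 13, 37, -32, 50],
])

```text
time_s: 7.2
ee_pos: [571.7, 245.9, 202.6]
ee_rot: [90.5, 17.9, 114.1]
force: [0.3, -0.4, -1.4]
gripper_width: 55.6
```

Run:
```python
from h import *
t=np.radians(18);F=-(rx*np.cos(t)+up*np.sin(t));u=up*np.cos(t)-rx*np.sin(t)
goto(ramp(-16,0,176),tool(F,u)); s=state();print(s["gripper_width"],s["force"],s["qpos"].round(0))
a=snap("side","s3")[1];b=snap("top","t3")[1]
c=lambda i,x,y:cv2.resize(i[y:y+120,x:x+160],(400,300),interpolation=cv2.INTER_CUBIC)
cv2.imwrite("pics/c3.png",np.hstack([c(a,95,190),c(b,80,120)])[:,:,::-1])
```

```text
turn [ 0.1 -0.4  0.1] shift [-23.2  55.8 -26.6] at [571.7 245.9 202.6]
55.64337446214257 [ 0.29328738 -0.38027832 -1.39987081] [ -5.  41.  87.  58. 100. -45.]
```

View pics/c3.png

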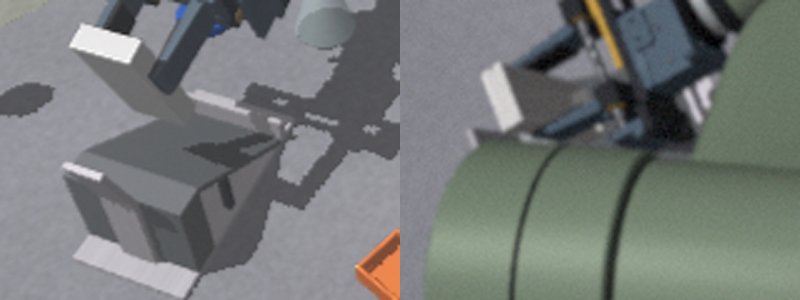

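Call:
drive_tool([
  [0, 0, 0, -8, 19, -3, 50],
  [0, 0, 0, -16, 38, -6, 50],
  [0, 0, 0, -22, 52, -12, 50],
  [0, 0, 0, -22, 54, -20, 50],
  [0, 0, 0, -22, 54, -26, 50],
  [0, 0, 0, -22, 54, -26, 50],
])

```text
time_s: 8.05
ee_pos: [550.6, 299.3, 178.8]
ee_rot: [90.2, 18.0, 113.9]
force: [-0.5, -1.0, -1.5]
gripper_width: 56.3
```

Run:
```python
from h import *
s=state();print(s["ee_pos"],s["gripper_width"],s["force"])
a=snap("side","s4")[1]
cv2.imwrite("pics/c4.png",cv2.resize(a[190:310,95:255],(640,480),interpolation=cv2.INTER_CUBIC)[:,:,::-1])
```

```text
[550.61840457 299.3203057  178.82745739] 56.27055926861977 [-0.53888004 -0.9770535  -1.54668943]
```

View pics/c4.png

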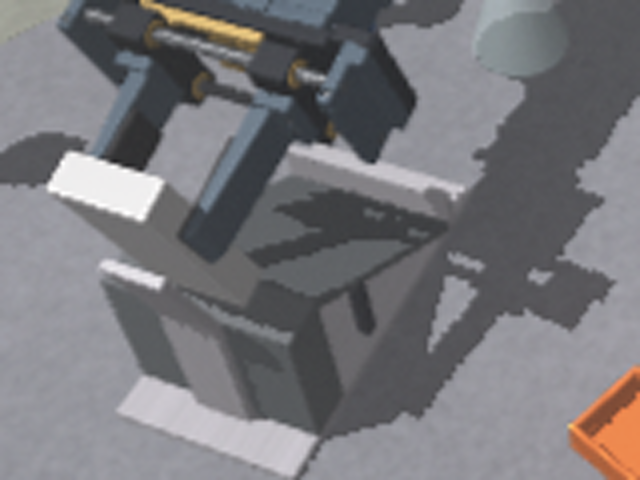

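Call:
drive_tool([
  [0, 0, 0, -1, 3, -2, 50],
  [0, 0, 0, -1, 3, -4, 50],
  [0, 0, 0, -1, 3, -5, 50],
  [0, 0, 0, -1, 3, -5, 50],
])

```text
time_s: 8.6
ee_pos: [549.8, 302.2, 174.3]
ee_rot: [90.2, 18.0, 113.9]
force: [-0.7, -0.5, -1.0]
gripper_width: 55.6
```

Call:
drive_tool([
  [0, 0, 0, 0, 0, -2, 50],
  [0, 0, 0, 0, 0, -3, 50],
  [0, 0, 0, 0, 0, -3, 50],
])

```text
time_s: 8.98
ee_pos: [549.7, 302.2, 173.9]
ee_rot: [90.0, 17.8, 113.9]
force: [-0.1, -3.0, 6.9]
gripper_width: 55.9
```

Call:
drive_tool([
  [0, 0, 0, 0, 0, 0, 58],
  [0, 0, 0, 0, 0, 0, 62],
  [0, 0, 0, 0, 0, 0, 75],
  [0, 0, 0, 0, 0, 0, 91],
  [0, 0, 0, 0, 0, 0, 91],
  [0, 0, 0, 0, 0, 0, 91],
])

```text
time_s: 9.72
ee_pos: [549.7, 302.2, 173.9]
ee_rot: [90.0, 17.8, 113.9]
force: [0.8, 1.2, 0.1]
gripper_width: 90.6
```

Run:
```python
from h import *
s=state();print(s["ee_pos"],s["gripper_width"],s["force"])
a=snap("side","s5")[1];b=snap("wrist","w5")[1]
cv2.imwrite("pics/c5.png",np.hstack([cv2.resize(a[200:290,95:215],(400,300),interpolation=cv2.INTER_CUBIC),cv2.resize(b,(400,300))])[:,:,::-1])
```

```text
[549.6500031  302.21175533 173.8890974 ] 90.6472295176781 [0.80684377 1.20071904 0.11898904]
```

View pics/c5.png

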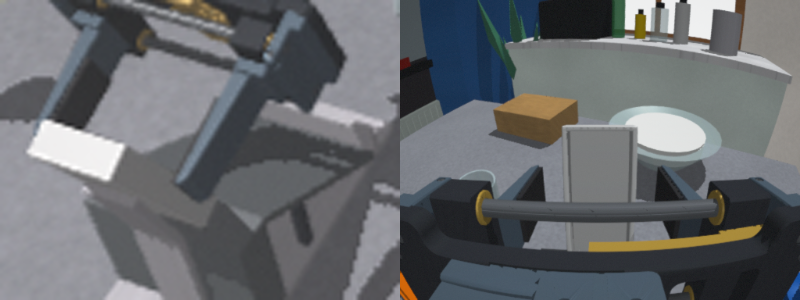

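Call:
drive_tool([
  [0, 0, 0, 8, -18, 6, 91],
  [0, 0, 0, 20, -44, 15, 91],
  [0, 0, 0, 40, -89, 31, 91],
  [0, 0, 0, 47, -105, 60, 91],
  [0, 0, 0, 47, -105, 120, 91],
  [0, 0, 0, 47, -105, 150, 91],
  [0, 0, 0, 47, -105, 150, 91],
])

```text
time_s: 10.7
ee_pos: [597.3, 196.0, 326.7]
ee_rot: [89.7, 18.0, 113.8]
force: [0.3, -0.4, -0.6]
gripper_width: 91.1
```

Run:
```python
from h import *
goto(ramp(-75,0,320),tool(-up,-rx)); s=state();print(s["qpos"].round(0))
a=snap("side","s6")[1]
K=a[200:290,95:215];print([(d["p"],np.array(d["location"])*[512,384]) for d in place_of("side","lid_center")])
t=np.radians(18);print("expected",proj("side",ramp(*(np.array([0,0,98])+63*np.array([-np.sin(t),0,np.cos(t)])+11*np.array([np.cos(t),0,np.sin(t)])))))
```

```text
turn [-65.9 -29.   -0.1] shift [-72.8 159.5  -6.7] at [597.3 196.  326.7]
[ -8.  37.  75.  59. 111. -34.]
[(0.86, array([135.4752, 249.6   ])), (0.57, array([263.9872, 309.3888])), (0.51, array([407.0912, 209.088 ]))]
expected [[134.25835646 252.08340986]]
```

Lid stands leaning where expected: (135,250) detected against (134,252) predicted. Now I move round behind it, jaws closed.

Call:
drive_tool([
  [-9, -4, 0, -10, 22, 10, 40],
  [-18, -8, 0, -20, 44, 10, 10],
  [-27, -12, 0, -30, 66, 10, 0],
  [-36, -16, 0, -40, 88, 5, 0],
  [-45, -20, 0, -50, 110, 0, 0],
  [-54, -24, 0, -62, 135, -6, 0],
  [-63, -28, 0, -73, 160, -6, 0],
  [-66, -29, 0, -73, 160, -6, 0],
  [-66, -29, 0, -73, 160, -6, 0],
])

```text
time_s: 11.92
ee_pos: [522.7, 357.5, 315.2]
ee_rot: [171.7, 89.6, -164.4]
force: [0.6, 0.3, 0.2]
gripper_width: 4.1
```

Run:
```python
from h import *
goto(ramp(-75,0,190),tool(-up,-rx)); s=state();print(s["qpos"].round(0),s["gripper_width"])
```

```text
turn [ 0.1 -0.4  0.1] shift [   1.8   -2.  -125.2] at [522.7 357.5 315.2]
[33. 22. 70.  0. 88.  9.] 4.050317992786762
```

Call:
drive_tool([
  [0, 0, 0, 1, -2, -60, 0],
  [0, 0, 0, 1, -2, -120, 0],
  [0, 0, 0, 1, -2, -125, 0],
  [0, 0, 0, 1, -2, -125, 0],
])

```text
time_s: 12.42
ee_pos: [525.1, 355.1, 191.4]
ee_rot: [163.2, 89.7, -173.1]
force: [-0.4, 0.6, 1.1]
gripper_width: 0.4
```

Call:
drive_tool([
  [0, 0, 0, 5, -12, 0, 0],
  [0, 0, 0, 10, -23, 0, 0],
  [0, 0, 0, 13, -29, 0, 0],
  [0, 0, 0, 16, -36, 0, 0],
  [0, 0, 0, 19, -42, 0, 0],
  [0, 0, 0, 22, -49, 0, 0],
  [0, 0, 0, 24, -55, 0, 0],
  [0, 0, 0, 27, -61, 0, 0],
  [0, 0, 0, 30, -67, 0, 0],
  [0, 0, 0, 33, -73, 0, 0],
])

```text
time_s: 13.68
ee_pos: [558.3, 281.8, 191.4]
ee_rot: [163.3, 89.7, -173.0]
force: [-0.3, 0.6, 0.7]
gripper_width: 0.3
```

Run:
```python
from h import *
s=state();print(s["ee_pos"],s["force"],(s["ee_pos"]-RO)@rx)
a=snap("side","s7")[1];b=snap("wrist","w7")[1]
cv2.imwrite("pics/c7.png",np.hstack([cv2.resize(a[200:290,95:215],(400,300),interpolation=cv2.INTER_CUBIC),cv2.resize(b,(400,300))])[:,:,::-1])
```

```text
[558.32814832 281.77922312 191.41870188] [-0.28882774  0.56644173  0.6569994 ] 6.123096879338126
```

View pics/c7.png

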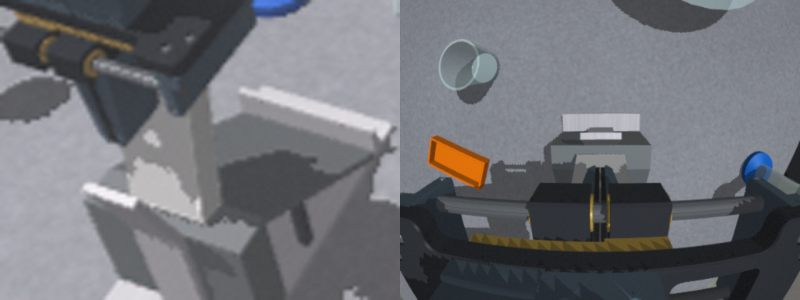

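The lid is now about vertical with its end still on the ledge, so I push on.

Call:
drive_tool([
  [0, 0, 0, 3, -7, 0, 0],
  [0, 0, 0, 6, -13, 0, 0],
  [0, 0, 0, 8, -19, 0, 0],
  [0, 0, 0, 11, -25, 0, 0],
  [0, 0, 0, 14, -31, 0, 0],
  [0, 0, 0, 14, -31, 0, 0],
  [0, 0, 0, 14, -31, 0, 0],
])

```text
time_s: 14.65
ee_pos: [572.5, 250.5, 191.4]
ee_rot: [163.7, 89.7, -172.6]
force: [0.4, 0.8, 0.4]
gripper_width: 0.4
```

Run:
```python
from h import *
s=state();print(s["ee_pos"],s["force"],(s["ee_pos"]-RO)@rx)
snap("side","s8");P=[(d["p"],np.array(d["location"])*[512,384]) for d in place_of("side","lid_center")]
print(P)
t=np.radians(34);
for sl in(40,70,100): 
  x=30+np.cos(t)*sl+11*np.sin(t); z=98-np.sin(t)*sl+11*np.cos(t);print(sl,proj("side",ramp(x,0,z)))
```

```text
[572.4594261  250.51397147 191.41757824] [0.4315479  0.8400997  0.40449794] 40.43303398841775
[(0.95, array([171.008, 240.384])), (0.85, array([263.8848, 308.0064])), (0.76, array([358.8096, 240.1152]))]
40 [[162.60481012 247.10267029]]
70 [[169.57849249 243.80456266]]
100 [[176.10701688 240.71698641]]
```

Call:
drive_tool([
  [0, 0, 0, 0, 0, 50, 0],
  [0, 0, 0, 0, 0, 100, 50],
  [0, 0, 0, 5, -10, 110, 80],
  [0, 0, 0, 10, -23, 110, 80],
  [0, 0, 0, 10, -23, 110, 80],
])

```text
time_s: 15.38
ee_pos: [582.0, 226.3, 299.3]
ee_rot: [170.8, 89.5, -165.6]
force: [-1.0, 0.6, -0.3]
gripper_width: 37.7
```

Run:
```python
from h import *
T,b=snap("wrist","w9");a=snap("side","s9")[1]
print([(d["p"],np.array(d["location"])*[512,384]) for d in place_of("wrist","lid_center")])
t=np.radians(34)
for sl in(60,100): 
  x=30+np.cos(t)*sl+11*np.sin(t); z=98-np.sin(t)*sl+11*np.cos(t);print(sl,wproj(T,ramp(x,0,z)))
np.save("T9.npy",T)
cv2.imwrite("pics/c9.png",np.hstack([cv2.resize(b,(512,384)),cv2.resize(a[200:290,105:165],(256,384),interpolation=cv2.INTER_CUBIC)])[:,:,::-1])
```

```text
[(0.83, array([258.0992, 197.4912])), (0.57, array([104.2944, 151.6032]))]
60 [[258.08737635 183.55427955]]
100 [[258.22307469 201.9744252 ]]
```

View pics/c9.png

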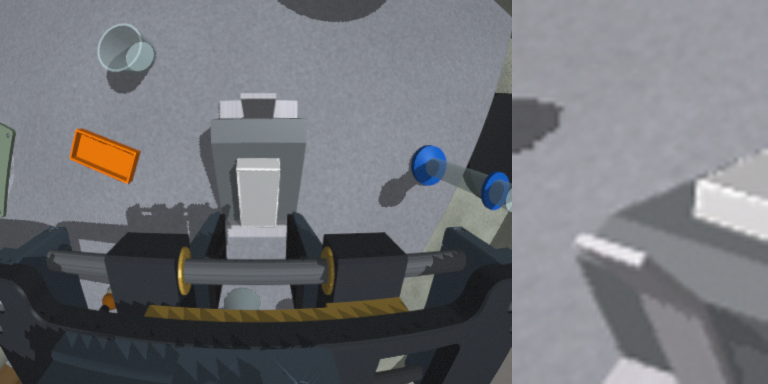

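```bash
cat >> h.py <<'E'
t34=np.radians(34);nn=rx*np.sin(t34)+up*np.cos(t34);dn=rx*np.cos(t34)-up*np.sin(t34)
def onramp(sl,y,h): return ramp(30,y,98)+dn*sl+nn*h
E
python3 - <<'E'
from h import *
T=np.load("T9.npy")
for sl in(30,35,39,45): print(sl,wproj(T,onramp(sl,28,0))[0],wproj(T,onramp(sl,-28,22))[0].round(1))
goto(onramp(98,0,60),tool(-nn,-dn));goto(onramp(98,0,3.5),tool(-nn,-dn));print((nn*56).round(1))
E
```

```text
30 [279.11219742 162.0243367 ] [236.  174.1]
35 [278.94393868 164.74847788] [236.2 176.8]
39 [278.81057388 166.89398344] [236.4 178.9]
45 [278.61261265 170.05682803] [236.7 182.1]
turn [31.2 13.3  0.1] shift [  32.   -72.7 -206.9] at [581.9 227.5 299.8]
turn [31.2 13.3  0.1] shift [  19.2  -43.9 -253.7] at [581.9 227.5 299.8]
[ 12.7 -28.6  46.4]
```

Call:
drive_tool([
  [8, 3, 0, 10, -20, 0, 82],
  [16, 6.5, 0, 20, -45, -20, 82],
  [24, 10, 0, 30, -69, -70, 82],
  [31, 13.3, 0, 30, -69, -130, 82],
  [31, 13.3, 0, 30, -69, -180, 82],
  [31, 13.3, 0, 30, -69, -202, 82],
  [31, 13.3, 0, 30, -69, -202, 82],
])

```text
time_s: 16.4
ee_pos: [611.4, 159.2, 97.1]
ee_rot: [90.4, 56.1, 114.3]
force: [0.5, 0.9, -0.4]
gripper_width: 82.0
```

Run:
```python
from h import *
s=state();print(s["gripper_width"],s["force"]);P=s["ee_pos"]-ramp(30,0,98);print("sl,y,h",P@dn,P@ry,P@nn)
T,b=snap("wrist","w10");snap("side","s10")
print([(d["p"],np.array(d["location"])*[512,384]) for d in place_of("wrist","lid_center")],[(d["p"],np.array(d["location"])*[512,384]) for d in place_of("side","lid_center")][:1])
for sl in(85,90,95,100):print(sl,wproj(T,onramp(sl,0,11)))
goto(onramp(90,0,2.5),tool(-nn,-dn))
```

```text
82.0121625981877 [ 0.51821431  0.94466923 -0.41984051]
sl,y,h 91.46067805933333 -0.508862001523566 60.60617345945319
[(0.95, array([ 43.008 , 165.1968])), (0.8, array([258.2016, 206.0928]))] [(0.97, array([172.4928, 240.384 ]))]
85 [[257.69701425 203.14322737]]
90 [[257.71049198 209.25353303]]
95 [[257.72324532 215.28096034]]
100 [[257.73528965 221.22233303]]
turn [0.2 0.3 0.1] shift [-15.   31.  -50.7] at [613.1 159.1 100.4]
```

Call:
drive_tool([
  [0, 0, 0, -5, 11, -18, 82],
  [0, 0, 0, -10, 21, -34, 82],
  [0, 0, 0, -13, 28, -44, 82],
  [0, 0, 0, -15, 31, -49, 82],
  [0, 0, 0, -15, 31, -50, 82],
])

```text
time_s: 17.23
ee_pos: [598.3, 190.3, 50.8]
ee_rot: [89.6, 56.3, 113.7]
force: [0.0, 0.5, 1.3]
gripper_width: 82.3
```

Run:
```python
from h import *
s=state();print(s["gripper_width"],s["force"]);P=s["ee_pos"]-ramp(30,0,98);print("sl,y,h",P@dn,P@ry,P@nn)
```

```text
82.32628508031854 [0.01942242 0.50811919 1.25185957]
sl,y,h 89.41447477544612 0.23743985057510678 3.3440478187717697
```

Call:
drive_tool([
  [0, 0, 0, 0, 0, 0, 50],
  [0, 0, 0, 0, 0, 0, 50],
  [0, 0, 0, 0, 0, 0, 50],
  [0, 0, 0, 0, 0, 0, 50],
  [0, 0, 0, 0, 0, 0, 50],
  [0, 0, 0, 6, -13, 21, 50],
  [0, 0, 0, 13, -28, 46, 50],
  [0, 0, 0, 13, -28, 90, 50],
  [0, 0, 0, 13, -28, 140, 50],
  [0, 0, 0, 13, -28, 150, 50],
], grip_force=25)

```text
time_s: 18.48
ee_pos: [612.6, 162.3, 204.1]
ee_rot: [89.0, 56.4, 113.1]
force: [0.5, 0.9, -0.9]
gripper_width: 55.9
```

Run:
```python
from h import *
s=state();print(s["gripper_width"],s["force"],s["qpos"].round(0))
d=lambda a:np.array([np.cos(np.radians(a)),np.sin(np.radians(a)),0])
goto((600,-100,220),tool(-up,d(42.7)))
goto((655,-246,220),tool(-up,d(42.7)))
```

```text
55.938083249176 [ 0.52978877  0.91999037 -0.92017481] [ -2.  31.  79.  30.  86. -32.]
turn [-34.9   7.8 -69.3] shift [ -12.6 -262.3   15.9] at [612.6 162.3 204.1]
turn [-34.9   7.8 -69.3] shift [  42.4 -408.3   15.9] at [612.6 162.3 204.1]
```

Call:
drive_tool([
  [-4, 1, -7, -3, -50, 20, 50],
  [-8, 2, -15, -6, -105, 25, 50],
  [-13, 3, -24, -9, -160, 25, 50],
  [-17, 4, -33, -12, -215, 25, 50],
  [-22, 5, -42, -15, -270, 25, 50],
  [-26, 6, -51, -18, -325, 25, 50],
  [-31, 7, -60, -22, -380, 25, 50],
  [-35, 7.8, -69.3, -25, -435, 25, 50],
  [-35, 7.8, -69.3, -27, -472, 25, 50],
  [-35, 7.8, -69.3, -27, -472, 25, 50],
])

```text
time_s: 19.73
ee_pos: [584.5, -311.6, 226.7]
ee_rot: [-135.3, 89.8, 177.2]
force: [-0.0, 0.7, -1.7]
gripper_width: 55.6
```

Run:
```python
from h import *
s=state();print(s["gripper_width"],s["force"],s["qpos"].round(0))
T,b=snap("wrist","w11");np.save("T11.npy",T);print(T.round(3))
for l,z in(("box_top",50),("jar_center",60),("lid_center",220)): print(l,[(round(d["p"],2),np.round(np.array(d["location"])*[512,384],1),wonz(T,np.array(d["location"])*[512,384],z).round(1)) for d in place_of("wrist",l)[:2]])
print(wproj(T,(655,-246,50)))
cv2.imwrite("pics/c11.png",cv2.resize(b,(800,600),interpolation=cv2.INTER_CUBIC)[:,:,::-1])
```

```text
55.60409100563221 [-0.0186237   0.68468443 -1.68512531] [-29.  26.  76.  -0.  78.  19.]
[[-4.00000e-03  7.37000e-01  6.76000e-01  5.84509e+02]
 [ 0.00000e+00  6.76000e-01 -7.37000e-01 -3.11606e+02]
 [-1.00000e+00 -3.00000e-03 -3.00000e-03  2.26733e+02]
 [ 0.00000e+00  0.00000e+00  0.00000e+00  1.00000e+00]]
box_top [(0.72, array([255.4,  99.3]), array([ 651. , -249.8,   50. ]))]
jar_center []
lid_center [(0.71, array([256.4, 237.7]), array([ 582. , -314.7,  220. ])), (0.55, array([ 76.1, 244.6]), array([ 482.1, -221. ,  220. ]))]
[[255.31538385  94.5761816 ]]
```

View pics/c11.png

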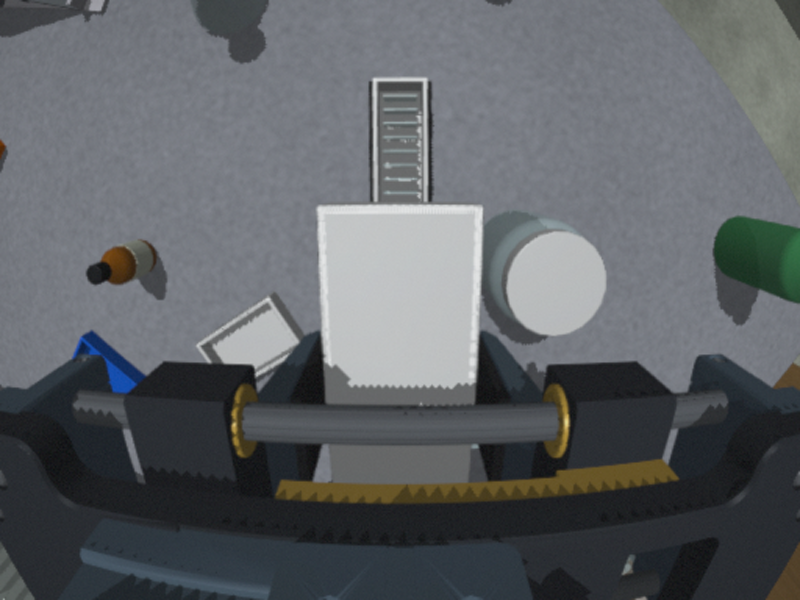

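Run:
```python
from h import *
from scipy.optimize import brentq
T=np.load("T11.npy")
a,b,c,d=[wonz(T,np.array(p)*.64,50)[:2] for p in((372,78.5),(429,78.5),(371,196),(431,196))]
print(a,b,c,d,"width",np.linalg.norm(a-b),np.linalg.norm(c-d))
m1,m2=(a+b)/2,(c+d)/2;e=(m1-m2)/np.linalg.norm(m1-m2);print("yaw",np.degrees(np.arctan2(e[1],e[0])),np.degrees(np.arctan2(*(b-a)[::-1]))+90,"centre",m1-55*e)
print("jar",wonz(T,np.array((555,283))*.64,120))
for x in(-17,-18.7,-20):
  y=brentq(lambda y:wproj(np.eye(4),[x,y,0])[0,1]-206.5*.64,10,120);print("lid far end tool y",x,y,"centre",y-63,wproj(np.eye(4),[[x,y,-28],[x,y,28]])/.64)
```

```text
[ 680.74652556 -195.61854949] [ 709.02060517 -226.52284091] [ 614.49167102 -254.97556491] [ 644.55001756 -287.78975781] width 41.88673783098778 44.50028597571215
yaw 42.6985716489047 42.455135718267954 centre [ 654.46233281 -248.36846938]
jar [ 659.00674482 -376.9980868   120.        ]
lid far end tool y -17 64.98673667141469 centre 1.9867366714146897 [[314.47023932 207.65390144]
 [483.1653705  207.46659298]]
lid far end tool y -18.7 65.09307310959838 centre 2.093073109598379 [[313.53594644 207.67860268]
 [484.08055493 207.48874947]]
lid far end tool y -20 65.17438921690817 centre 2.1743892169081676 [[312.80771598 207.6980385 ]
 [484.79391163 207.50619481]]
```

Call:
drive_tool([
  [0, 0, 0, 34, 31, 0, 50],
  [0, 0, 0, 68, 62, -10, 50],
  [0, 0, 0, 68, 62, -60, 50],
  [0, 0, 0, 68, 62, -110, 50],
  [0, 0, 0, 68, 62, -150, 50],
  [0, 0, 0, 68, 62, -158, 50],
  [0, 0, 0, 68, 62, -158, 50],
])

```text
time_s: 20.8
ee_pos: [654.1, -246.0, 71.0]
ee_rot: [-139.7, 89.9, 173.1]
force: [0.4, 0.1, -1.1]
gripper_width: 55.9
```

Call:
drive_tool([
  [0, 0, 0, 0, 0, -4, 50],
  [0, 0, 0, 0, 0, -8, 50],
  [0, 0, 0, 0, 0, -12, 50],
  [0, 0, 0, 0, 0, -15, 50],
  [0, 0, 0, 0, 0, -15, 50],
])

```text
time_s: 21.42
ee_pos: [653.8, -246.0, 55.7]
ee_rot: [-147.7, 89.9, 165.0]
force: [0.9, 0.4, -0.8]
gripper_width: 55.9
```

Call:
drive_tool([
  [0, 0, 0, -1, -3, 0, 50],
  [0, 0, 0, -1, -3, 0, 50],
  [0, 0, 0, -1, -3, -4, 50],
  [0, 0, 0, -1, -3, -7, 50],
  [0, 0, 0, -1, -3, -7, 50],
])

```text
time_s: 22.05
ee_pos: [652.5, -248.8, 48.1]
ee_rot: [-149.4, 89.8, 163.4]
force: [0.1, 0.9, 0.4]
gripper_width: 56.1
```

Call:
drive_tool([
  [0, 0, 0, 0, 0, -2, 50],
  [0, 0, 0, 0, 0, -4, 50],
  [0, 0, 0, 0, 0, -5, 50],
  [0, 0, 0, 0, 0, -5, 50],
])

```text
time_s: 22.55
ee_pos: [652.5, -248.8, 43.0]
ee_rot: [-149.3, 89.8, 163.5]
force: [0.5, -0.4, -0.9]
gripper_width: 56.1
```

Call:
drive_tool([
  [0, 0, 0, 0, 0, 0, 60],
  [0, 0, 0, 0, 0, 0, 70],
  [0, 0, 0, 0, 0, 0, 85],
  [0, 0, 0, 0, 0, 0, 85],
  [0, 0, 0, 0, 0, 40, 85],
  [0, 0, 0, 0, 0, 100, 85],
  [0, 0, 0, 0, 0, 150, 85],
  [0, 0, 0, -40, -37, 170, 85],
  [0, 0, 0, -50, -45, 170, 85],
  [0, 0, 0, -50, -45, 170, 85],
])

```text
time_s: 23.8
ee_pos: [601.8, -294.0, 212.6]
ee_rot: [-160.6, 89.8, 152.1]
force: [-1.0, 0.3, -0.5]
gripper_width: 84.7
```

Run:
```python
from h import *
s=state();print(s["gripper_width"],s["force"])
T,b=snap("wrist","w12");np.save("T12.npy",T);a=snap("side","s12")[1];t=snap("top","t12")[1]
for n in("side","top"):print(n,[(round(d["p"],2),np.array(d["location"])*[512,384]) for d in place_of(n,"lid_center")[:3]],proj(n,(654,-248,43)))
print([(round(d["p"],2),wonz(T,np.array(d["location"])*[512,384],43).round(1)) for d in place_of("wrist","lid_center")[:2]])
r=lambda i:cv2.resize(i,(400,300),interpolation=cv2.INTER_CUBIC)
cv2.imwrite("pics/c12.png",np.vstack([np.hstack([r(b),r(a[120:195,230:330])]),np.hstack([r(t),r(b[0:192,128:384])])])[:,:,::-1])
```

```text
84.6563444072687 [-0.98064683  0.27354629 -0.51966912]
side [(0.78, array([264.0896, 309.1968])), (0.72, array([277.8112, 157.7088])), (0.68, array([360.0896, 239.616 ]))] [[277.51442873 159.14236306]]
top [(0.96, array([334.1824, 147.3024])), (0.92, array([193.28 , 263.808])), (0.84, array([308.3776, 281.0112]))] [[334.97598934 147.58421365]]
[(0.93, array([ 648.8, -251.2,   43. ]))]
```

View pics/c12.png

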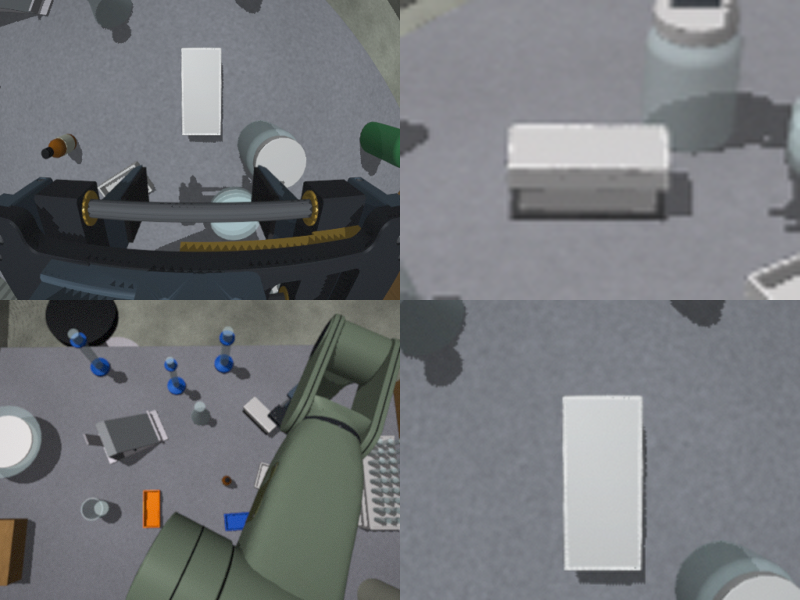

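Run:
```python
from h import *
T=np.load("T12.npy")
px=[(128+(u-400)/1.5625,(v-300)/1.5625) for u,v in((563,396),(642.5,396),(642.5,570.5),(564,570.5))]
for z in(50,54,62):
  W=np.array([wonz(T,p,z) for p in px]);L=lambda i,j:np.linalg.norm(W[i]-W[j]).round(1);print(z,L(1,2),L(0,3),L(0,1),L(2,3),W.mean(0).round(1),np.degrees(np.arctan2(*(W[0]-W[3])[1::-1])))
e=np.array([np.cos(np.radians(42.6)),np.sin(np.radians(42.6)),0]);f=np.array([-e[1],e[0],0])
for b in(32,40):
  for k in(-63,63):
    c=np.array([654,-248,b])+e*k+f*28;print(b,k,(( proj("side",c)[0]-[230,120])*4+[400,0]).round(1),((proj("side",c+[0,0,22])[0]-[230,120])*4+[400,0]).round(1))
```

```text
50 126.9 126.9 56.1 57.5 [ 654.9 -247.9   50. ] 42.50020452931833
54 125.3 125.3 55.4 56.8 [ 654.9 -247.9   54. ] 42.50020452931835
62 122.3 122.3 54.0 55.4 [ 655.  -247.8   62. ] 42.50020452931835
32 -63 [669.8 190.6] [671.5 168.5]
32 63 [509.8 188.3] [509.3 166.2]
40 -63 [670.4 182.6] [672.1 160.3]
40 63 [509.6 180.3] [509.1 158.1]
```

Run:
```python
from workcell import *
print(env.job_done(), state()["time_s"])
```

```text
the job is handed in; nothing more can be done
the job is handed in; nothing more can be done
```

The long lid is on the box, hollow side down, and released. I handed the job in at about 24 s of the 72 s; the hand-in reports no verdict.

I picked up the lid across its width and stood it on the ledge, hollow towards the ramp. I released it there, then pushed it over from behind with closed fingers. It came to rest on the ramp by itself, hollow down. I then gripped it square to the slope, levelled it, lowered it about 10 mm over the box without contact force, and let it drop the rest.

**Last checks:**
- **Lid size:** in the wrist view it measures 125 x 56 mm when its top is taken at 54 mm. That height means fully down.
- **Side view:** its lower edge is where a fully seated lid should be, within about 1 mm. It looks level.
- **Position:** its centre is about 1 mm from my box estimate, with an angle of 42.5 degrees against 42.6 for the box.
- **Robot:** clear of everything, with no notable force. I saw no glassware moved, but I checked that only by eye in the last pictures.

**Disagreements:**
- **Rest on the ramp:** the lid appeared to stop about 10 mm short of flush with the stop plate, still inside the allowed range.
- **Lid detector:** in the wrist view it put the lid about 6 mm from where the corner fit did. I trusted the fit because the side and top cameras agreed with it.

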